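# Retaining bar over the axle stub, then hold the snap ring spread at its groove

## Task

Lay the drilled retaining bar flat across the two pillars of the fixture, with the axle stub standing up through its hole, and let go of it. Then take the circlip pliers by their handles from their wooden rest, squeeze them so that the snap ring on their tips is spread wide, and lower the ring over the stub to the groove just above the bar, without pressing hard on the bar. Finish there, still holding the pliers squeezed with the ring spread, level round the groove; do not let go or put them down, and leave the bushing, hex key and spanner where they are.

Things in the scene. Friction and masses are not known exactly. Their poses are not given: they have to be found in the camera images.
- bar: Retaining bar, loose: plain flat aluminium bar 50 x 160 x 12 mm with one round through hole of 34 mm diameter in its middle. Lies flat on the work surface at the left. Origin: centre of its underside, on the axis of the hole; y along its length, z up. About 0.2 kg. Can be taken across its 50 mm width at the middle, from above.
- fixture: Fixed fixture: dark base plate 100 x 170 x 12 mm, two grey pillars 44 (x) by 30 mm (y) centred 62 mm either side of the middle along y, flat tops 50 mm above the work surface; between them an upright steel axle stub, 28 mm diameter, tapering to 20 mm over its last 8 mm, top at 86 mm. Origin: centre of its underside; y from pillar to pillar, z up. The laid bar is 50 to 62 mm high, along y.
- groove (a point): Middle of the ring groove of the axle stub, on the stub's axis, 64.5 mm above the work surface. The groove is 7 mm wide (61 to 68 mm high) and 24 mm in diameter. A ring lying on the top of the laid bar is inside its width. Axes as the fixture's.
- cradle: Fixed wooden rest of the pliers: base 200 x 66 x 6 mm with a small post under the pivot and a 96 mm wide cross rail under the ends of the handles, both 45 mm high. Origin: centre of its underside; x points from handles to nose. At the start the pliers' pivot is 85 mm ahead of it in x.
- pliers: Circlip pliers, loose, about 0.22 kg, lying level on the rest. Origin: centre of the pivot, at half the tool's thickness, 54 mm above the work surface at the start; x to the nose and ring, y left, z up. Two black rubber handles, each 12 mm wide, 18 mm high, run 40 to 150 mm behind the pivot. The tips bend down and carry the snap ring 30 mm below the pivot's level; pliers and ring stay together.
- ring_centre (a point): Centre of the spread snap ring: 87 mm ahead of the pliers' origin (+x) and 30 mm below it, at half the ring's thickness. The steel ring is 4 mm thick, 5 mm wide, level, open toward the pliers; spread fully it is 36 mm in inner diameter and passes over the 28 mm stub from above; relaxed it is about 25 mm across and does not. Axes as the pliers'.
- handle_grip (a point): Point between the handles, 95 mm behind the pivot, at half their height: grip here from above, fingers closing along the pliers' y. Width over the handles' flat outsides: 56 mm relaxed, 28 mm squeezed fully (parallel, at a stop). Takes 4 N at first, 12 N per finger at the stop; springs back. While squeezed by fingers that stand still the pliers creep about 5 mm forward (+x).
- jaw_left (a joint): Angle of one jaw of the pliers, rad: 0 relaxed, 0.15 to 0.16 squeezed to the stop (ring spread fully). The other jaw always moves alike, so the pliers stay symmetrical about their x axis.
- bushing: Bystander, loose: brass-coloured bushing, 30 mm diameter, 35 mm high, standing; origin: centre of its underside.
- hex_key: Bystander, loose: dark hex key, 36 x 94 x 8 mm, lying; origin: centre of its underside.
- spanner: Bystander, loose: combination spanner, 32 x 148 x 7 mm, lying; origin: centre of its underside.

How it is judged:
On the way, in this order (a step that is already met when the one before it is completed fails the run):
1. the bar lies flat across both pillars with the stub through its hole, and is let go (horizontal distance between bar and fixture below 0.005 m and z of bar in the frame of fixture between 0.047 and 0.053 m and angle between bar's own z axis and vertical below 0.05 rad and angle between the y axis of bar and the y axis of fixture, either way round below 0.15 rad and contact force between the fingers and bar below 0.1 N), for 0.2 s.
2. the pliers are lifted off their rest, squeezed, with the ring spread (value of joint jaw_left above 0.125 rad and contact force between pliers and cradle below 0.1 N and contact force between pliers and the fingers above 3 N and height (world z) of ring_centre above 0.086 m), for 0.2 s.
At the end, for the whole second after the job is handed in: Pliers held squeezed (jaw > 0.13 rad, grip > 3 N), still, within 0.1 rad of level; ring centre within 7 mm of the stub axis and 3.5 mm of groove height, < 10 N on the bar; bar on both pillars, centred to 5 mm, aligned to 0.15 rad, not touched by the fingers; bystanders within 30 mm (all of step 1 and value of joint jaw_left above 0.13 rad and contact force between pliers and the fingers above 3 N and contact force between pliers and bar below 10 N and horizontal distance between ring_centre and groove below 0.007 m and z of ring_centre in the frame of groove between -0.0035 and 0.0035 m and angle between pliers's own z axis and vertical below 0.1 rad and linear speed of pliers below 0.02 m/s and distance of each of bushing, hex_key, spanner from where it was at the start of the episode below 0.03 m); the arm keeps its last pose, push and grip.
It fails at once if the bushing, hex key or spanner is pushed away (distance of any of bushing, hex_key, spanner from where it was at the start of the episode above 0.03 m).
It also fails if it takes over 51 s, if anything falls off the work surface, if the arm or the gripper's body presses on something with over 40 N, if the wrist force passes 120 N, or if a joint passes its speed limit or range.

## Robot

A 6-joint arm with a two-finger parallel gripper is mounted at the origin on a cart in front of the work surface, level with it; the furniture and walls round the work are solid. World frame = base frame: x ahead of the robot, y to its left, z up, the work surface at z = 0. Lengths are in m, angles in rad, forces in N, time in s.
With the tool pointing down it reaches from about 0.35 to 0.975 m from the base axis. Payload 4.9 kg.
Tool frame: the origin (TCP) lies on the centre line of the jaws, within the pads' length; the fingertips stand 8 mm ahead of it and the grasp point (between the pads) lies 11 mm behind it; z points along the fingers, y is the line along which they close (so a half turn about z gives the same grasp; the last joint's range is limited). The gripper opens to 85 mm and grips with 20 to 120 N. Pads are 22 mm wide; open, the fingers measure 114 mm over their backs; the gripper's body (76 mm by 85 mm) begins 54 mm behind the grasp point. The pads swing forward as they close: fully open they stand 13 mm farther back than shut.
Start: joints at [-1.369, 0.053, 1.613, -0, 1.476, -0.119], TCP at [0.197, -0.593, 0.239] pointing down, gripper open.
Joint ranges: [-3.01, 3.01], [-1.01, 2.22], [0.06, 2.58], [-1.02, 4.17], [0.09, 2.62], [-3.14, 3.14]. Speed limits (rad/s): [2.57, 2.57, 3.14, 3.14, 3.14, 3.14].

## Interface

Orientations are given as a rotation vector (axis times angle).
In Python, from station import ctrl gives the robot as it stands.
- The arm moves only by the shell command python3 -m jog 'ROWS' [FORCE]. ROWS is rows parted by semicolons, their numbers by spaces, 1 to 20 of them, each of 7 numbers: the finger opening in m, then dx, dy, dz in m, then a rotation vector rx, ry, rz in rad; each row is the pose to reach, as a shift and turn from the pose commanded when the command began, along the tool's axes at that moment; what a row does not reach only later rows make up. A row lasts 1/12 s, in which the tool goes at most 0.0417 m and 0.125 rad, less where a joint would pass 70% of its speed; a pose out of reach is approached as far as the arm can. The fingers move at their own pace and stop on an object; FORCE is the grip in N (left out, the last holds). Time passes only in rows, so rows that do not move let the fingers close. It prints the time, the measured TCP pose, the force, the opening and the grip force at its end.
- ctrl.get_obs(): the state, without advancing time (a new reading comes with each control period).
- ctrl.get_image(name): name is "side" or "top" or "wrist"; returns the picture (480x640x3 uint8, red, green, blue); there is no depth.
- ctrl.camera_params(name): a dict with "fx", "fy", "cx", "cy" (pixels), "T" (4x4, takes a point from camera to world coordinates); the wrist camera has in their place "tool_from_camera" (4x4, takes a point from camera to tool coordinates, whose origin is the TCP and whose axes are the flange's). Camera axes: x right, y down, z forward; pixel columns grow to the right and rows downward; lengths in m; the calibration is good to about 2 mm. A picture is of the moment at which its call begins: read the wrist's pose just before it. camera_params takes no time and is no camera call.
- ctrl.finish_job(): hands the job in; it is judged then, once.
Trained networks look in the newest picture that a camera, given by its name, has taken for a name from the list of things; names that differ only in an ending like _2 or _b are one class to them, and where a whole thing is asked for, a point or a joint stands for the part that bears it (a point fixed in the world has none). Each returns a list of dicts, best first, with "p" (0 to 1); they miss things now and then, are a little off and sometimes report something else, mostly with a low value. They report only what shows in the picture. A call takes as long as a camera call.
- ctrl.find_in(camera, thing): "extent" ([left, top, right, bottom] in pixels, round what is visible of it).
- ctrl.cut_out(camera, thing): "mask" (480x640 bool, what is visible of it) and "extent" ([left, top, right, bottom] in pixels, round what is visible of it).
- ctrl.tip_of(camera, thing): "xy" ([column, row] in pixels: a listed point, or the origin of a listed thing).
The state is a dict: "t": time; "q": joint angles; "dq": joint speeds; "effort": joint torques, N m; "tool_pos": TCP position; "tool_rot": TCP orientation; "contact_force": force on the tool from outside, world axes, zero at the start; "wrist_torque": the same for the moment, N m; "opening": finger opening in m; "grip_force": force on a finger pad.
Only numpy, scipy, OpenCV 4.12 (cv2) and the standard library are available. Lean on these libraries where they do the work, as an engineer would, in place of code of your own. Each camera call takes 0.05 s, during which the arm holds its last target. There are 200 camera calls.

## Working session

There is one attempt and no reset: what is moved stays moved. The work goes in short steps, Python scripts to look and compute and a shell command to move; the robot and the scene stay as the last step left them, time stands still between calls to the robot, and variables do not carry over. Pictures are saved under pics/ and viewed, at most 10 in all, crops included, and the job is handed in when it is done.

```bash
ls; mkdir -p pics
cat > h.py <<'E'
import numpy as np, cv2
from scipy.spatial.transform import Rotation as R
from station import ctrl
def cam(n):
    p=ctrl.camera_params(n); 
    if 'T' in p: T=np.array(p['T'])
    else:
        o=ctrl.get_obs(); A=np.eye(4); A[:3,:3]=R.from_rotvec(o['tool_rot']).as_matrix(); A[:3,3]=o['tool_pos']; T=A@np.array(p['tool_from_camera'])
    return p,T
def ray(pT,xy):
    p,T=pT; d=T[:3,:3]@np.array([(xy[0]-p['cx'])/p['fx'],(xy[1]-p['cy'])/p['fy'],1]); return T[:3,3],d/np.linalg.norm(d)
def onz(pT,xy,z):
    o,d=ray(pT,xy); return o+d*(z-o[2])/d[2]
def tri(rays):
    A=sum(np.eye(3)-np.outer(d,d) for o,d in rays); b=sum((np.eye(3)-np.outer(d,d))@o for o,d in rays); return np.linalg.solve(A,b)
def proj(pT,X):
    p,T=pT; c=np.linalg.inv(T)@np.append(X,1); return [p['cx']+p['fx']*c[0]/c[2],p['cy']+p['fy']*c[1]/c[2]]
def snap(n,f=None):
    pT=cam(n); im=ctrl.get_image(n)
    if f: cv2.imwrite('pics/'+f,im[:,:,::-1])
    return pT
E
python3 - <<'E'
from h import *
np.set_printoptions(precision=4,suppress=True)
o=ctrl.get_obs(); print(o['tool_pos'],R.from_rotvec(o['tool_rot']).as_matrix(),o['t'])
P={}
for n in ('top','side'):
    P[n]=snap(n,n+'0.png'); print(n,P[n][1])
    for t in ('bar','fixture','groove','cradle','pliers','ring_centre','handle_grip','bushing','hex_key','spanner'):
        r=ctrl.tip_of(n,t)[:1]
        if r: P[n,t]=r[0]['xy']; print(n,t,np.round(r[0]['xy'],1),round(r[0]['p'],2),onz(P[n],r[0]['xy'],0))
for t in ('bar','fixture','groove','cradle','pliers','ring_centre','handle_grip','bushing'):
    if ('top',t) in P and ('side',t) in P: print(t,tri([ray(P[n],P[n,t]) for n in ('top','side')]))
E
```

```text
pics
[ 0.197  -0.5925  0.238 ] [[ 0.949   0.3153 -0.0004]
 [ 0.3153 -0.949   0.002 ]
 [ 0.0003 -0.0021 -1.    ]] 0.0
top [[-0.0044 -0.9945  0.105   0.3511]
 [-1.      0.0052  0.0069 -0.0818]
 [-0.0074 -0.1049 -0.9945  1.3412]
 [ 0.      0.      0.      1.    ]]
top bar [165.3 261.1] 0.77 [0.4368 0.2851 0.    ]
top fixture [281.3 210.6] 0.64 [0.5606 0.0001 0.    ]
top groove [281.8 204.9] 0.86 [ 0.5749 -0.0011  0.    ]
top cradle [394.9 252.9] 0.61 [ 0.4541 -0.2788  0.    ]
top pliers [413.1 212.9] 0.72 [ 0.553  -0.3258  0.    ]
top ring_centre [420.2 185.3] 0.67 [ 0.6222 -0.3451  0.    ]
top handle_grip [394.2 254. ] 0.62 [ 0.4514 -0.277   0.    ]
top hex_key [297.5 280.9] 0.58 [ 0.3867 -0.0397  0.    ]
top spanner [477.3 268.6] 0.56 [ 0.4147 -0.4791  0.    ]
side [[-0.9042 -0.1636  0.3945  0.0705]
 [-0.4268  0.3798 -0.8207  0.873 ]
 [-0.0155 -0.9105 -0.4133  0.5434]
 [ 0.      0.      0.      1.    ]]
side bar [275.7 360.2] 0.73 [0.433 0.301 0.   ]
side fixture [289.7 265.1] 0.69 [ 0.5771 -0.0158  0.    ]
side groove [286.8 245.7] 0.86 [ 0.6347 -0.1064  0.    ]
side cradle [372.1 230.2] 0.57 [ 0.4661 -0.286   0.    ]
side pliers [353.3 205.5] 0.79 [ 0.5831 -0.4412  0.    ]
side ring_centre [326.6 207.4] 0.68 [ 0.6527 -0.3941  0.    ]
side handle_grip [375.2 216.2] 0.66 [ 0.4918 -0.3851  0.    ]
side bushing [357.9 306.1] 0.83 [0.3648 0.0846 0.    ]
side hex_key [364.9 274.3] 0.4 [ 0.3979 -0.0455  0.    ]
side spanner [411.6 210.6] 0.41 [ 0.406  -0.4699  0.    ]
bar [ 0.4389  0.2889 -0.0112]
fixture [0.5628 0.0012 0.0107]
groove [ 0.5696 -0.0026  0.0579]
cradle [ 0.4581 -0.2767  0.0049]
pliers [ 0.5406 -0.3182  0.0506]
ring_centre [ 0.622  -0.3386  0.024 ]
handle_grip [ 0.4501 -0.2689  0.0505]
```

View pics/top0.png

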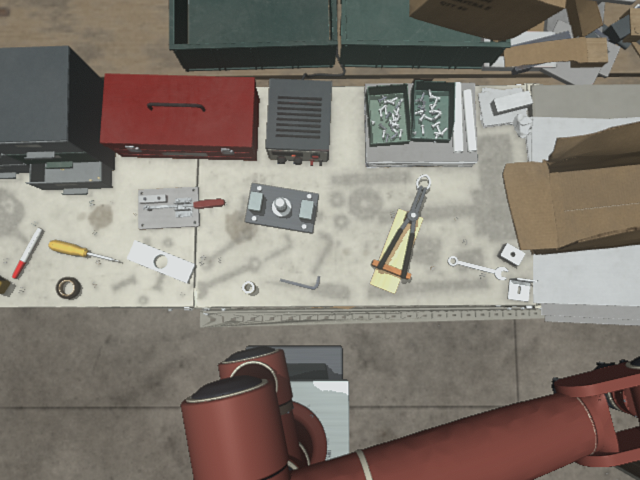

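View pics/side0.png

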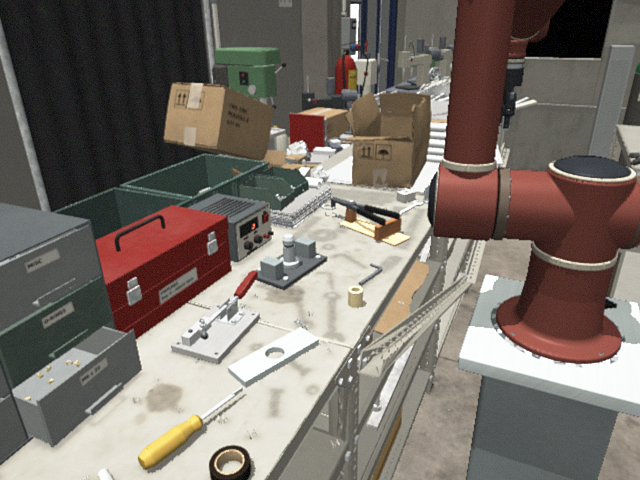

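Run:
```python
from h import *
np.set_printoptions(precision=4,suppress=True)
pT=snap('top')
for t,z in (('bar',.012),('fixture',.0),('spanner',.005),('hex_key',.005),('pliers',.054),('cradle',0.006)):
    r=ctrl.cut_out('top',t)[:1]
    if not r: continue
    m=r[0]['mask'].astype(np.uint8); c,hw,a=cv2.minAreaRect(np.argwhere(m)[:,::-1].astype(np.float32)); b=cv2.boxPoints((c,hw,a))
    print(t,round(r[0]['p'],2),r[0]['extent'],onz(pT,c,z),'\n',np.array([onz(pT,q,z)[:2] for q in b]).tolist())
p=ctrl.camera_params('wrist'); print(p)
```

```text
bar 0.6 [127.6, 238.4, 191.7, 281.6] [0.4362 0.2933 0.012 ] 
 [[0.44284709096808705, 0.3774542822787242], [0.49007585670139375, 0.35997783393602345], [0.4295822162791669, 0.2093612808780304], [0.382830219860722, 0.22728259978409276]]
fixture 0.65 [242.7, 183.3, 319.2, 233.0] [0.5679 0.0009 0.    ] 
 [[0.5317916191727133, 0.09562391549027867], [0.6357764769175271, 0.07855750859536327], [0.6042628733689284, -0.09417722779981096], [0.5008664731593371, -0.07580451975675745]]
spanner 0.62 [443.5, 258.4, 505.7, 277.7] [ 0.417  -0.4753  0.005 ] 
 [[0.4176782715224062, -0.40014381644374325], [0.4486561127211819, -0.4078921960886312], [0.41623271771331616, -0.5504745907708837], [0.3854335661801853, -0.5424115656960843]]
pliers 0.85 [378.8, 171.0, 431.5, 275.4] [ 0.517 -0.31   0.054] 
 [[0.4188730820828232, -0.22629963310335516], [0.6465410714142057, -0.32927889970696333], [0.6166274201568585, -0.39507324386422515], [0.39010137857781085, -0.2912095622496544]]
cradle 0.74 [369.6, 210.8, 426.2, 296.2] [ 0.4608 -0.2772  0.006 ] 
 [[0.37373582779237746, -0.2051581186439606], [0.5714037845724427, -0.2514154536719296], [0.5489323787495467, -0.35017065892739274], [0.352042071033565, -0.30252450021113875]]
{'fx': 424.62811919719843, 'fy': 424.62811919719843, 'cx': 313.7700432102742, 'cy': 233.34905355743703, 'tool_from_camera': array([[-0.0001, -0.9598, -0.2808,  0.0708],
       [ 1.    , -0.0005,  0.0013,  0.0016],
       [-0.0014, -0.2808,  0.9598, -0.1344],
       [ 0.    ,  0.    ,  0.    ,  1.    ]])}
```

The top view has the bar with its hole at (160,262), the stub at (282,206), the pliers' pivot at (413,215) and the ring at (423,183). The side view has the bar at (275,357) and the stub at (289,246). Next I move the wrist camera over the pliers.

```bash
G="0.085 0.376 -0.181 -0.03 0 0 0"; python3 -m jog '0.085 0.376 -0.181 -0.03 0 0 0;0.085 0.376 -0.181 -0.03 0 0 0;0.085 0.376 -0.181 -0.03 0 0 0;0.085 0.376 -0.181 -0.03 0 0 0;0.085 0.376 -0.181 -0.03 0 0 0;0.085 0.376 -0.181 -0.03 0 0 0;0.085 0.376 -0.181 -0.03 0 0 0;0.085 0.376 -0.181 -0.03 0 0 0;0.085 0.376 -0.181 -0.03 0 0 0;0.085 0.376 -0.181 -0.03 0 0 0;0.085 0.376 -0.181 -0.03 0 0 0;0.085 0.376 -0.181 -0.03 0 0 0;0.085 0.376 -0.181 -0.03 0 0 0'
cat >> h.py <<'E'
def look(f,things,n='wrist'):
    pT=snap(n,f); res={}
    for t in things:
        r=ctrl.tip_of(n,t)[:1]
        if r: res[t]=ray(pT,r[0]['xy']); print(t,np.round(r[0]['xy'],1),round(r[0]['p'],2),onz(pT,r[0]['xy'],0.05).round(4))
    return pT,res
def delta(target,yaw=None):
    "tool-axes shift and tool-z turn to a world target (from measured pose); yaw = wanted world angle of tool x"
    o=ctrl.get_obs(); M=R.from_rotvec(o['tool_rot']).as_matrix(); d=M.T@(np.array(target)-o['tool_pos'])
    th=np.arctan2(M[1,0],M[0,0]); print('pos',o['tool_pos'].round(4),'yaw',th.round(4),'delta',d.round(4),'rotz',None if yaw is None else -round((yaw-th+np.pi)%(2*np.pi)-np.pi,4),'t',round(o['t'],2),'q',np.round(o['q'],2),'tilt',M[:,2].round(4))
E
python3 - <<'E'
from h import *
import pickle
pT,res=look('w1.png',('pliers','ring_centre','handle_grip','cradle','groove','fixture'))
delta([.52,-.03,.27],0.87)
pickle.dump((pT,res),open('w1.pkl','wb'))
E
```

```text
t: 2.53
tool_pos: [0.4967, -0.3028, 0.2692]
tool_rot: [3.101, 0.503, -0.001]
contact_force: [-0.5, -0.4, -0.1]
opening: 0.085
grip_force: 0.0
pliers [339.1 151.3] 0.92 [ 0.5395 -0.3128  0.05  ]
ring_centre [407.7  65.5] 0.56 [ 0.6184 -0.3416  0.05  ]
cradle [279.1 214.8] 0.81 [ 0.4726 -0.2818  0.05  ]
pos [ 0.4962 -0.3036  0.2693] yaw 0.3192 delta [ 0.1085 -0.2523 -0.0007] rotz -0.5508 t 2.88 q [-0.68 -0.07  1.68 -0.    1.53  0.57] tilt [-1.e-04 -0.e+00 -1.e+00]
```

View pics/w1.png

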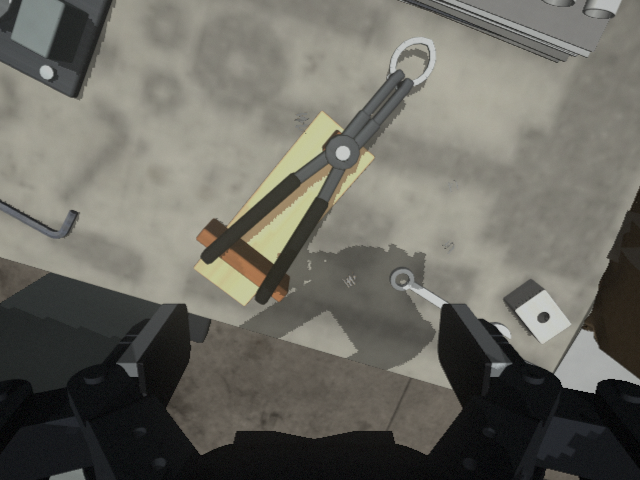

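The wrist view shows the pivot at (343,153), the ring at (412,63), and the handle ends at (207,257) and (262,298).

```bash
python3 -m jog '0.085 0.108 -0.252 0 0 0 -0.55;0.085 0.108 -0.252 0 0 0 -0.55;0.085 0.108 -0.252 0 0 0 -0.55;0.085 0.108 -0.252 0 0 0 -0.55;0.085 0.108 -0.252 0 0 0 -0.55;0.085 0.108 -0.252 0 0 0 -0.55;0.085 0.108 -0.252 0 0 0 -0.55;0.085 0.108 -0.252 0 0 0 -0.55;0.085 0.108 -0.252 0 0 0 -0.55'
python3 - <<'E'
from h import *
import pickle
pT,res=look('w2.png',('pliers','ring_centre','handle_grip','cradle','groove','fixture','bar'))
delta([.41,.26,.24],1.19)
pickle.dump((pT,res),open('w2.pkl','wb'))
a=pickle.load(open('w1.pkl','rb'))[1]
for t in res:
    if t in a: print(t,tri([a[t],res[t]]))
E
```

```text
t: 3.63
tool_pos: [0.5198, -0.0289, 0.2694]
tool_rot: [2.847, 1.328, 0.0]
contact_force: [-0.4, -1.1, -0.2]
opening: 0.0849
grip_force: 0.0
ring_centre [589.  359.2] 0.78 [ 0.6198 -0.32    0.05  ]
handle_grip [421.  430.7] 0.79 [ 0.4489 -0.2837  0.05  ]
cradle [419.4 392.8] 0.63 [ 0.474  -0.2464  0.05  ]
groove [338.9 134.2] 0.62 [ 0.569  -0.0046  0.05  ]
fixture [334.9 128.4] 0.91 [0.5694 0.001  0.05  ]
pos [ 0.5198 -0.0305  0.2693] yaw 0.8692 delta [ 0.151  -0.2714  0.0293] rotz -0.3208 t 4.03 q [-0.2  -0.22  1.82 -0.    1.54  0.5 ] tilt [-2.e-04 -0.e+00 -1.e+00]
ring_centre [ 0.62320269 -0.34612576  0.02307057]
cradle [ 0.46138591 -0.28176585  0.00397227]
```

View pics/w2.png

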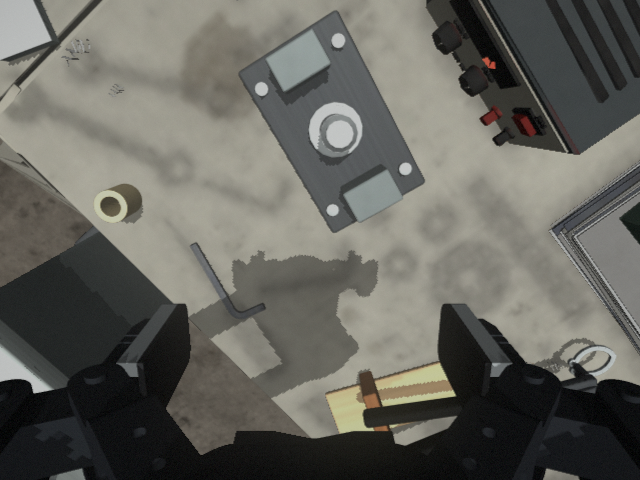

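The stub top is at (340,134), the base-plate corners are at about (240,72), (338,12), (425,182) and (335,232), and the pillar tops are visible. Next is the bar.

```bash
python3 -m jog '0.085 0.12 -0.246 0.03 0 0 -0.32;0.085 0.12 -0.246 0.03 0 0 -0.32;0.085 0.12 -0.246 0.03 0 0 -0.32;0.085 0.12 -0.246 0.03 0 0 -0.32;0.085 0.12 -0.246 0.03 0 0 -0.32;0.085 0.12 -0.246 0.03 0 0 -0.32;0.085 0.12 -0.246 0.03 0 0 -0.32;0.085 0.12 -0.246 0.03 0 0 -0.32;0.085 0.12 -0.246 0.03 0 0 -0.32'
python3 - <<'E'
from h import *
import pickle
np.set_printoptions(precision=4,suppress=True)
pT,res=look('w3.png',('bar','groove','fixture','bushing'))
r=ctrl.cut_out('wrist','bar')[0]; m=r['mask'].astype(np.uint8)
print(r['p'],r['extent'])
cs,_=cv2.findContours(m,cv2.RETR_CCOMP,cv2.CHAIN_APPROX_NONE)
c=max(cs,key=len)[:,0,:].astype(float)
w=np.array([onz(pT,q,.012)[:2] for q in c])
rc=cv2.minAreaRect((w*1000).astype(np.float32)); print(rc)
for k in cs:
    if 40<len(k)<len(c): 
        k=np.array([onz(pT,q,.012)[:2] for q in k[:,0,:]])*1000; print('hole',cv2.fitEllipse(k.astype(np.float32)))
r=ctrl.cut_out('top','bar') if 0 else None
a=pickle.load(open('w1.pkl','rb'));b=pickle.load(open('w2.pkl','rb'))
print('stub',onz(b[0],(340,134),.086), [tri([b[1][t],res[t]]) for t in ('groove','fixture') if t in res])
print('base',[onz(b[0],q,.012)[:2] for q in ((240,72),(338,12),(425,182),(335,232))])
print('bolts',[onz(b[0],q,.014)[:2] for q in ((262,89),(338,41),(405,169),(333,210))])
print('piv,ends',onz(a[0],(343,153),.063),onz(a[0],(207,257),.063),onz(a[0],(262,298),.063),'ring',onz(a[0],(412,63),.026))
delta([.4365,.293,.05],1.19)
E
```

```text
t: 4.78
tool_pos: [0.4085, 0.2213, 0.2391]
tool_rot: [2.599, 1.765, -0.001]
contact_force: [0.0, -0.3, 0.0]
opening: 0.0848
grip_force: 0.0
groove [585.7 379.3] 0.6 [ 0.5738 -0.0162  0.05  ]
fixture [548.  337.2] 0.56 [0.5522 0.0373 0.05  ]
bushing [333.5 340.3] 0.9 [0.3805 0.1023 0.05  ]
0.72 [280.6, 0.8, 348.5, 194.5]
((436.027099609375, 289.70404052734375), (151.40158081054688, 49.961177825927734), 68.19702911376953)
hole ((437.4425354003906, 293.23297119140625), (33.39641571044922, 33.625343322753906), 35.777835845947266)
stub [ 0.5693 -0.0021  0.086 ] [array([ 0.5685, -0.0037,  0.0632]), array([ 0.5703, -0.0021, -0.001 ])]
base [array([0.5368, 0.0881]), array([0.6314, 0.07  ]), array([ 0.6033, -0.0927]), array([ 0.5087, -0.0765])]
bolts [array([0.5422, 0.0653]), array([0.6171, 0.0526]), array([ 0.5961, -0.0706]), array([ 0.5212, -0.058 ])]
piv,ends [ 0.5401 -0.315   0.063 ] [ 0.4214 -0.2345  0.063 ] [ 0.3997 -0.2896  0.063 ] ring [ 0.625  -0.3483  0.026 ]
pos [0.4096 0.2198 0.2395] yaw 1.1887 delta [ 0.0779 -0.0024  0.1895] rotz -0.0013 t 5.08 q [ 0.33 -0.35  1.97 -0.    1.52  0.71] tilt [ 0.0003  0.     -1.    ]
```

View pics/w3.png

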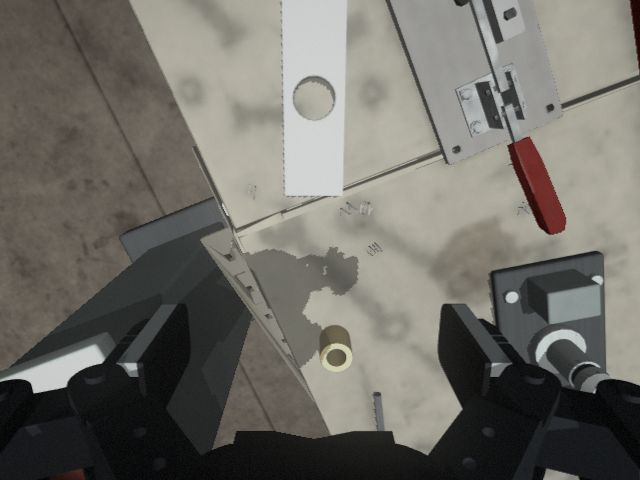

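The hole is at (314,98) in this view, so the hole centre is at world (0.4374, 0.2932) with the bar along 1.190 rad. The fixture axis is at (0.5693,-0.0024) and 1.402 rad. I'm going down to grasp the bar.

```bash
python3 -m jog '0.085 0.0785 -0.0016 0.06 0 0 0;0.085 0.0785 -0.0016 0.09 0 0 0;0.085 0.0785 -0.0016 0.13 0 0 0;0.085 0.0785 -0.0016 0.17 0 0 0;0.085 0.0785 -0.0016 0.19 0 0 0;0.085 0.0785 -0.0016 0.205 0 0 0;0.085 0.0785 -0.0016 0.215 0 0 0;0.085 0.0785 -0.0016 0.222 0 0 0;0.085 0.0785 -0.0016 0.227 0 0 0;0.085 0.0785 -0.0016 0.2275 0 0 0'
python3 -m jog '0.04 0 0 0 0 0 0;0.04 0 0 0 0 0 0;0.04 0 0 0 0 0 0;0.04 0 0 0 0 0 0;0.04 0 0 0 0 0 0;0.04 0 0 0 0 0 0;0.04 0 0 0 0 0 0;0.04 0 0 0 0 0 0' 40
python3 -c "
from h import *
delta([.4374,.2932,.012],1.19)"
```

```text
t: 5.92
tool_pos: [0.4377, 0.2943, 0.0127]
tool_rot: [2.601, 1.761, 0.003]
contact_force: [-0.4, 0.3, 0.6]
opening: 0.0849
grip_force: 0.0
t: 6.58
tool_pos: [0.4376, 0.2948, 0.0138]
tool_rot: [2.601, 1.762, 0.004]
contact_force: [-2.2, -0.4, 6.5]
opening: 0.0482
grip_force: 40.7
pos [0.4376 0.2948 0.0138] yaw 1.1909 delta [-0.0016  0.0004  0.0018] rotz 0.0009 t 6.58 q [0.45 0.08 1.99 0.   1.07 0.83] tilt [ 0.0021  0.0011 -1.    ]
```

```bash
python3 -m jog '0.04 0 0 -0.03 0 0 0;0.04 0 0 -0.07 0 0 0;0.04 0 0 -0.11 0 0 0;0.04 -0.0257 0.0264 -0.14 0 0 -0.02;0.04 -0.2257 0.2321 -0.14 0 0 -0.212;0.04 -0.2257 0.2321 -0.14 0 0 -0.212;0.04 -0.2257 0.2321 -0.14 0 0 -0.212;0.04 -0.2257 0.2321 -0.14 0 0 -0.212;0.04 -0.2257 0.2321 -0.14 0 0 -0.212;0.04 -0.2257 0.2321 -0.14 0 0 -0.212;0.04 -0.2257 0.2321 -0.14 0 0 -0.212;0.04 -0.2257 0.2321 -0.14 0 0 -0.212;0.04 -0.2257 0.2321 -0.14 0 0 -0.212;0.04 -0.2257 0.2321 -0.14 0 0 -0.212' 60
python3 - <<'E'
from h import *
pT=snap('wrist','w4.png')
for t in ('bar','groove'): print([(np.round(x['xy'],1),round(x['p'],2)) for x in ctrl.tip_of('wrist',t)[:2]])
delta([.5696,-.0008,.064],1.402)
Q=cam('top')
E
```

```text
t: 7.75
tool_pos: [0.568, -0.0014, 0.1515]
tool_rot: [-2.4, -2.025, 0.001]
contact_force: [-0.2, 0.5, -3.3]
opening: 0.047
grip_force: 62.5
[]
[]
pos [ 5.678e-01 -1.000e-04  1.515e-01] yaw 1.4046 delta [-0.0004  0.002   0.0875] rotz 0.0026 t 7.9 q [-0.13 -0.01  1.83  0.    1.33  0.03] tilt [-7.e-04  4.e-04 -1.e+00]
```

View pics/w4.png

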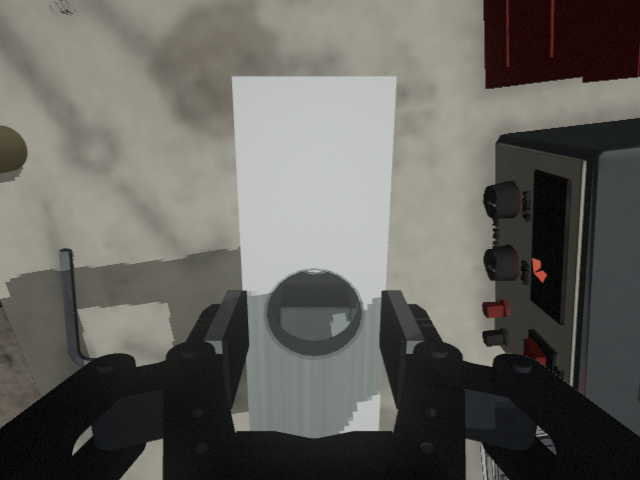

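The held bar shows its hole rim at columns 267–361 and rows 269–357, centred near (314,313). From that I work out the hole's position in the tool frame.

Run:
```python
from h import *
pT=cam('wrist'); o=ctrl.get_obs()
im=cv2.imread('pics/w4.png')
for z in (.1497,.1477): 
    h=onz(pT,(314,313),z); l=onz(pT,(267,313),z);r=onz(pT,(361,313),z);t=onz(pT,(314,269),z);b=onz(pT,(314,357),z)
    print(h,np.linalg.norm(l-r),np.linalg.norm(t-b)); off=h[:2]-o['tool_pos'][:2]; print('offset',off,'target tcp',np.array([.5693,-.0024])-off)
    e=[onz(pT,q,z) for q in ((232,77),(397,77),(243,280),(385,280))]; m1=(e[0]+e[1])/2; m2=(e[2]+e[3])/2; print('barang',np.degrees(np.arctan2(*(m1-m2)[[1,0]])),np.linalg.norm(e[0]-e[1]),np.linalg.norm(e[2]-e[3]))
    delta([*(np.array([.5693,-.0024])-off),.064],1.402)
```

```text
[5.68309682e-01 8.54276710e-05 1.49700000e-01] 0.033262919719530236 0.034379154538502536
offset [0.00053926 0.0001819 ] target tcp [ 0.56876074 -0.0025819 ]
barang 80.34673979948317 0.04979253600957564 0.0490640545031622
pos [ 5.678e-01 -1.000e-04  1.515e-01] yaw 1.4046 delta [-0.0023  0.0014  0.0875] rotz 0.0026 t 7.9 q [-0.13 -0.01  1.83  0.    1.33  0.03] tilt [-7.e-04  4.e-04 -1.e+00]
[ 0.56814165 -0.00091875  0.1477    ] 0.033751210985255124 0.034883831849625624
offset [ 0.00037123 -0.00082228] target tcp [ 0.56892877 -0.00157772]
barang 80.34673979948323 0.05052347787026535 0.049784302439210705
pos [ 5.678e-01 -1.000e-04  1.515e-01] yaw 1.4046 delta [-0.0013  0.0014  0.0875] rotz 0.0026 t 7.9 q [-0.13 -0.01  1.83  0.    1.33  0.03] tilt [-7.e-04  4.e-04 -1.e+00]
```

```bash
python3 -m jog '0.04 -0.0017 0.0014 0.01 0 0 0;0.04 -0.0017 0.0014 0.03 0 0 0;0.04 -0.0017 0.0014 0.045 0 0 0;0.04 -0.0017 0.0014 0.055 0 0 0;0.04 -0.0017 0.0014 0.062 0 0 0;0.04 -0.0017 0.0014 0.069 0 0 0;0.04 -0.0017 0.0014 0.076 0 0 0;0.04 -0.0017 0.0014 0.081 0 0 0;0.04 -0.0017 0.0014 0.083 0 0 0;0.04 -0.0017 0.0014 0.083 0 0 0' 60
```

```text
t: 8.73
tool_pos: [0.5694, -0.0034, 0.0684]
tool_rot: [-2.4, -2.027, 0.001]
contact_force: [-0.2, 1.6, -3.9]
opening: 0.0474
grip_force: 62.4
```

```bash
python3 -m jog '0.04 0 0 0.002 0 0 0;0.04 0 0 0.0035 0 0 0;0.04 0 0 0.0035 0 0 0' 60; python3 -m jog '0.04 0 0 0.001 0 0 0;0.04 0 0 0.001 0 0 0'
```

```text
t: 8.98
tool_pos: [0.5699, -0.0032, 0.0656]
tool_rot: [2.4, 2.027, 0.001]
contact_force: [-0.3, 2.1, -2.0]
opening: 0.0468
grip_force: 62.5
t: 9.15
tool_pos: [0.5698, -0.0033, 0.0646]
tool_rot: [2.4, 2.027, 0.001]
contact_force: [-0.3, 1.4, -1.6]
opening: 0.0469
grip_force: 62.6
```

```bash
python3 -m jog '0.04 0 0 0.001 0 0 0;0.04 0 0 0.001 0 0 0;0.085 0 0 0.001 0 0 0;0.085 0 0 0.001 0 0 0;0.085 0 0 0.001 0 0 0;0.085 0 0 0.001 0 0 0;0.085 0 0 0.001 0 0 0;0.085 0 0 -0.02 0 0 0;0.085 0 0 -0.06 0 0 0;0.085 0 0 -0.10 0 0 0;0.085 0 0 -0.14 0 0 0;0.085 0 0 -0.18 0 0 0;0.085 -0.08 0 -0.18 0 0 0;0.085 -0.08 0 -0.18 0 0 0;0.085 -0.08 0 -0.18 0 0 0' 40
python3 - <<'E'
from h import *
np.set_printoptions(precision=4,suppress=True)
pT=snap('wrist','w5.png'); 
r=ctrl.cut_out('wrist','bar')
for x in r[:2]:
    m=x['mask'].astype(np.uint8); print(x['p'],x['extent'])
    cs,_=cv2.findContours(m,cv2.RETR_CCOMP,cv2.CHAIN_APPROX_NONE)
    for k in cs:
        if len(k)>30:
            w=np.array([onz(pT,q,.062)[:2] for q in k[:,0,:]])*1000; print(cv2.minAreaRect(w.astype(np.float32)))
for t in ('groove','fixture','bar'): print(t,[(np.round(x['xy'],1),onz(pT,x['xy'],.0645)) for x in ctrl.tip_of('wrist',t)[:1]])
delta([.45,-.27,.2],0)
E
```

```text
t: 10.4
tool_pos: [0.556, -0.0872, 0.2459]
tool_rot: [2.402, 2.019, -0.001]
contact_force: [-0.2, 0.1, -0.7]
opening: 0.0853
grip_force: 0.0
0.82 [272.4, 0.0, 352.8, 197.7]
((567.8685913085938, -16.48273468017578), (134.74002075195312, 49.96751022338867), 80.32886505126953)
((569.9988403320312, -3.6394805908203125), (36.13589096069336, 33.40609359741211), 80.08562469482422)
0.15 [11.2, 0.0, 74.3, 51.6]
((396.3603820800781, 65.02339935302734), (27.1740665435791, 43.313934326171875), 60.917266845703125)
groove [(array([306.1,  82.9]), array([ 0.5665, -0.0014,  0.0645]))]
fixture [(array([312.5,  89.5]), array([ 0.5702, -0.0065,  0.0645]))]
bar []
pos [ 0.5561 -0.0815  0.2438] yaw 1.4036 delta [-0.2035 -0.0732  0.0437] rotz 1.4036 t 10.65 q [-0.28 -0.1   1.75  0.    1.49 -0.11] tilt [-0.0008  0.0005 -1.    ]
```

View pics/w5.png

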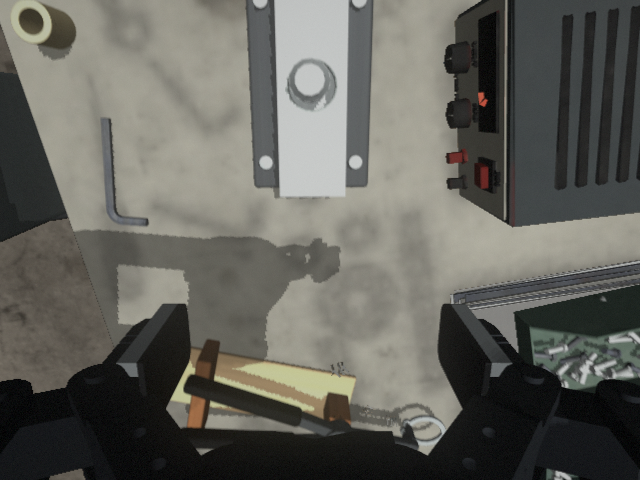

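The bar lies across both pillars with the stub through the hole at (310,82), squared to the fixture at 80.3°. Next I hover behind the pliers' handles.

```bash
python3 -m jog '0.085 -0.2025 -0.118 0 0 0 1.787;0.085 -0.2025 -0.118 0 0 0 1.787;0.085 -0.2025 -0.118 0 0 0 1.787;0.085 -0.2025 -0.118 0 0 0 1.787;0.085 -0.2025 -0.118 0 0 0 1.787;0.085 -0.2025 -0.118 0 0 0 1.787;0.085 -0.2025 -0.118 0 0 0 1.787;0.085 -0.2025 -0.118 0 0 0 1.787;0.085 -0.2025 -0.118 0 0 0 1.787;0.085 -0.2025 -0.118 0 0 0 1.787;0.085 -0.2025 -0.118 0 0 0 1.787;0.085 -0.2025 -0.118 0 0 0 1.787;0.085 -0.2025 -0.118 0 0 0 1.787;0.085 -0.2025 -0.118 0 0 0 1.787;0.085 -0.2025 -0.118 0 0 0 1.787;0.085 -0.2025 -0.118 0 0 0 1.787;0.085 -0.2025 -0.118 0 0 0 1.787'
python3 - <<'E'
from h import *
import pickle
np.set_printoptions(precision=4,suppress=True)
pT,res=look('w6.png',('pliers','ring_centre','handle_grip','cradle'))
a=pickle.load(open('w1.pkl','rb'))
for t in res:
    if t in a[1]: print(t,tri([a[1][t],res[t]]))
pickle.dump((pT,res),open('w6.pkl','wb'))
delta([.452,-.2795,.054],-.383)
E
```

```text
t: 12.07
tool_pos: [0.4064, -0.2614, 0.244]
tool_rot: [-3.084, 0.595, 0.001]
contact_force: [-0.6, -0.3, -0.6]
opening: 0.085
grip_force: 0.0
handle_grip [ 13.3 345. ] 0.3 [0.3871 0.0266 0.05  ]
cradle [308.4 127.2] 0.55 [ 0.4621 -0.2815  0.05  ]
cradle [ 0.4607 -0.281   0.0045]
pos [ 0.4061 -0.2621  0.2443] yaw -0.3835 delta [ 0.0491 -0.001   0.1903] rotz -0.0005 t 12.32 q [-0.73 -0.3   1.93  0.    1.52  1.23] tilt [-0.      0.0001 -1.    ]
```

View pics/w6.png

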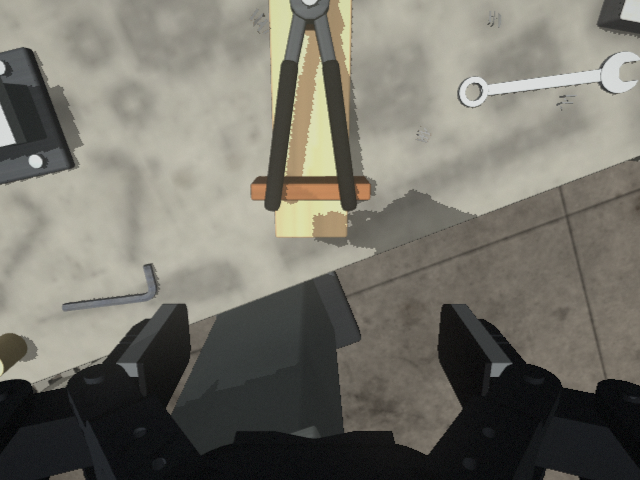

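The pliers are square to the tool here: pivot at (310,5), handle ends at (272,208) and (349,208). I triangulate these against the first view.

Run:
```python
from h import *
import pickle
np.set_printoptions(precision=4,suppress=True)
a=pickle.load(open('w1.pkl','rb'))[0];b=pickle.load(open('w6.pkl','rb'))[0]
P=[tri([ray(a,p),ray(b,q)]) for p,q in (((343,153),(310,5)),((207,255),(272,206)),((262,297),(349,206)))]
print(P)
p=onz(b,(310,5),.063); e=(onz(b,(272,208),.063)+onz(b,(349,208),.063))/2
u=p-e; u/=np.linalg.norm(u); print('axis',p,e,np.arctan2(u[1],u[0]),np.linalg.norm(p-e))
pm=np.array([*( (P[0]+p)/2)[:2],0]); g=pm-.095*u*[1,1,0]; print('grip',g)
delta([*g[:2],.054-.0],np.arctan2(u[1],u[0]))
print(proj(cam('top'),[.5693,-.0024,.0645]),proj(cam('side'),[.5693,-.0024,.0645]))
```

```text
[array([ 0.5389, -0.3151,  0.0475]), array([ 0.4161, -0.2315,  0.0461]), array([ 0.394 , -0.2891,  0.0494])]
axis [ 0.5356 -0.3126  0.063 ] [ 0.4066 -0.2609  0.063 ] -0.3813287034258618 0.13898942374567305
grip [ 0.4491 -0.2785  0.    ]
pos [ 0.4061 -0.2621  0.2443] yaw -0.3835 delta [ 0.046  -0.0008  0.1903] rotz -0.0022 t 12.32 q [-0.73 -0.3   1.93  0.    1.52  1.23] tilt [-0.      0.0001 -1.    ]
[np.float64(280.7074786866356), np.float64(202.73698774734834)] [np.float64(288.7812472651809), np.float64(243.45044862832208)]
```

```bash
python3 -m jog '0.085 0.046 -0.0008 0.03 0 0 0;0.085 0.046 -0.0008 0.07 0 0 0;0.085 0.046 -0.0008 0.11 0 0 0;0.085 0.046 -0.0008 0.145 0 0 0;0.085 0.046 -0.0008 0.17 0 0 0;0.085 0.046 -0.0008 0.185 0 0 0;0.085 0.046 -0.0008 0.194 0 0 0;0.085 0.046 -0.0008 0.1983 0 0 0;0.085 0.046 -0.0008 0.1983 0 0 0;0.085 0.046 -0.0008 0.1983 0 0 0'
python3 -m jog '0.02 0 0 0 0 0 0;0.02 0 0 0 0 0 0;0.02 0 0 0 0 0 0;0.02 0 0 0 0 0 0;0.02 0 0 0 0 0 0;0.02 0 0 0 0 0 0;0.02 0 0 0 0 0 0;0.02 0 0 0 0 0 0;0.02 0 0 0 0 0 0;0.02 0 0 0 0 0 0;0.02 0 0 0 0 0 0;0.02 0 0 0 0 0 0' 60
python3 -c "
from h import *
delta([.4491,-.2785,.046],-.3813)"
```

```text
t: 13.15
tool_pos: [0.4498, -0.2794, 0.0474]
tool_rot: [3.083, -0.6, 0.003]
contact_force: [0.1, -0.0, 0.8]
opening: 0.0849
grip_force: 0.0
t: 14.15
tool_pos: [0.4513, -0.2792, 0.051]
tool_rot: [-3.084, 0.599, -0.007]
contact_force: [-6.0, 8.5, 20.5]
opening: 0.0236
grip_force: 58.8
pos [ 0.4513 -0.2792  0.051 ] yaw -0.3837 delta [-0.0023  0.0002  0.005 ] rotz -0.0024 t 14.15 q [-0.7   0.02  1.98  0.    1.14  1.26] tilt [ 4.1e-03 -6.0e-04 -1.0e+00]
```

```bash
python3 -m jog '0.02 0 0 -0.01 0 0 0;0.02 0 0 -0.03 0 0 0;0.02 0 0 -0.06 0 0 0;0.02 0 0 -0.09 0 0 0;0.02 0 0 -0.11 0 0 0;0.02 0 0 -0.12 0 0 0;0.02 0 0 -0.12 0 0 0;0.02 0 0 -0.12 0 0 0;0.02 0 0 -0.12 0 0 0;0.02 0 0 -0.12 0 0 0' 60
python3 - <<'E'
from h import *
import pickle
np.set_printoptions(precision=4,suppress=True)
r={}
for n in ('top','side','wrist'):
    print(n); r[n]=look(n+'7.png',('pliers','ring_centre','handle_grip'),n)[1]
for t in ('pliers','ring_centre','handle_grip'):
    if t in r['top'] and t in r['side']: print(t,tri([r['top'][t],r['side'][t]]))
delta([.4,.066,.17],-.3837)
a=cv2.imread('pics/top7.png')[150:300,330:530]; b=cv2.imread('pics/side7.png')[130:280,280:480]; c=cv2.imread('pics/wrist7.png')
cv2.imwrite('pics/m7.png',np.vstack([np.hstack([cv2.resize(a,(400,300)),cv2.resize(b,(400,300))]),np.hstack([cv2.resize(c,(400,300)),np.zeros((300,400,3),np.uint8)])]))
E
```

```text
t: 14.98
tool_pos: [0.4478, -0.2778, 0.1635]
tool_rot: [-3.082, 0.6, 0.006]
contact_force: [0.6, 0.0, -1.7]
opening: 0.023
grip_force: 59.2
top
pliers [423.5 209.1] 0.69 [ 0.5545 -0.3416  0.05  ]
ring_centre [429.9 177.7] 0.63 [ 0.6305 -0.3589  0.05  ]
handle_grip [404.9 251.5] 0.89 [ 0.4535 -0.2951  0.05  ]
side
pliers [352.7 164.2] 0.59 [ 0.6897 -0.7028  0.05  ]
ring_centre [329.5 172.8] 0.56 [ 0.7244 -0.5766  0.05  ]
handle_grip [376.6 179.1] 0.57 [ 0.5541 -0.5723  0.05  ]
wrist
pliers [309.2   6.8] 0.64 [ 0.5644 -0.3247  0.05  ]
handle_grip [311.6 318.7] 0.84 [ 0.3941 -0.2569  0.05  ]
pliers [ 0.5367 -0.3169  0.1709]
ring_centre [ 0.6154 -0.3408  0.1303]
handle_grip [ 0.4501 -0.2769  0.1512]
pos [ 0.449  -0.2787  0.1661] yaw -0.3841 delta [-0.1746 -0.3012 -0.004 ] rotz -0.0004 t 15.58 q [-0.7  -0.12  1.91  0.    1.36  1.26] tilt [ 0.0001 -0.0001 -1.    ]
```

View pics/m7.png

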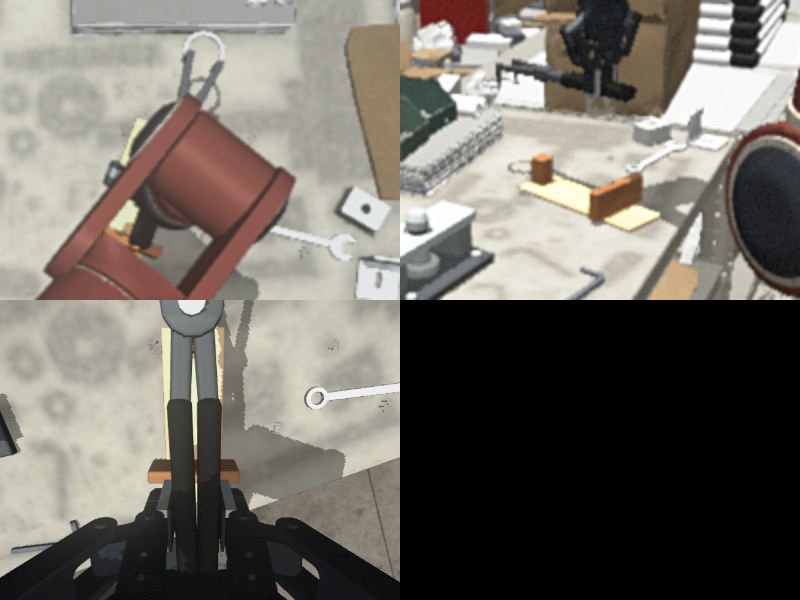

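Squeezed and lifted: the composite shows the parallel handles in the wrist view and the spread ring at top-view pixel (432,174). I carry it above the stub.

```bash
python3 -m jog '0.02 -0.017 -0.03 0 0 0 0;0.02 -0.035 -0.06 0 0 0 0;0.02 -0.053 -0.09 0 0 0 0;0.02 -0.071 -0.12 0 0 0 0;0.02 -0.088 -0.15 0 0 0 0;0.02 -0.106 -0.18 0 0 0 0;0.02 -0.124 -0.21 0 0 0 0;0.02 -0.141 -0.24 0 0 0 0;0.02 -0.159 -0.27 0 0 0 0;0.02 -0.17 -0.29 0 0 0 0;0.02 -0.177 -0.301 0 0 0 0;0.02 -0.177 -0.301 0 0 0 0;0.02 -0.177 -0.301 0 0 0 0;0.02 -0.177 -0.301 0 0 0 0' 60
python3 - <<'E'
from h import *
np.set_printoptions(precision=4,suppress=True)
o=ctrl.get_obs(); u=R.from_rotvec(o['tool_rot']).as_matrix()[:,0]; g=o['tool_pos']; v=np.array([-u[1],u[0],0])
pr=lambda X:((X-g)@u,(X-g)@v,X[2]-g[2])
r={};M={}
for n in ('top','side','wrist'):
    print(n); pT,r[n]=look(n+'8.png',('pliers','ring_centre','handle_grip','groove','bar'),n)
    for t in ('pliers',)+(('bar',) if n!='wrist' else ()):
        k=ctrl.cut_out(n,t)[:1]
        if k: print(t,k[0]['p'],k[0]['extent']); np.save(f'{n}_{t}.npy',k[0]['mask'])
for t in ('pliers','ring_centre','handle_grip','groove','bar'):
    if t in r['top'] and t in r['side']: X=tri([r['top'][t],r['side'][t]]); print(t,X,'rel',np.round(pr(X),4))
w7=np.array([307,6]); pT=cam('wrist'); X=onz(pT,w7,g[2]+.012); print('pivot rel',np.round(pr(X),4))
R0=g+.185*u-[0,0,.027]; print('pred ring',R0,proj(cam('top'),R0),proj(cam('side'),R0))
delta([.4,.066,.17],-.3837)
S=np.array([.5693,-.0024,.086]); print('stub top px',proj(cam('top'),S),proj(cam('side'),S))
E
```

```text
t: 16.75
tool_pos: [0.3978, 0.0662, 0.1661]
tool_rot: [3.083, -0.6, 0.001]
contact_force: [0.5, 0.5, -2.2]
opening: 0.0227
grip_force: 59.3
top
pliers [264.7 231.1] 0.83 [0.5038 0.0365 0.05  ]
ring_centre [276.1 196.9] 0.71 [0.586  0.0095 0.05  ]
groove [281.4 206.5] 0.98 [ 0.5627 -0.0032  0.05  ]
bar [282.6 207.2] 0.81 [ 0.561 -0.006  0.05 ]
pliers 0.65 [234.5, 189.3, 289.7, 298.7]
bar 0.89 [247.9, 186.8, 315.1, 217.8]
side
pliers [314.6 211.2] 0.76 [ 0.6177 -0.2384  0.05  ]
ring_centre [287.  215.8] 0.88 [ 0.6716 -0.1792  0.05  ]
handle_grip [343.4 226.2] 0.6 [ 0.5052 -0.1743  0.05  ]
groove [285.3 245.8] 0.82 [ 0.5858 -0.0144  0.05  ]
bar [288.7 249.7] 0.71 [0.5686 0.0006 0.05  ]
pliers 0.94 [280.8, 199.3, 370.7, 238.6]
bar 0.61 [260.7, 231.8, 316.6, 264.4]
wrist
pliers [304.6   8.7] 0.62 [0.5133 0.0233 0.05  ]
handle_grip [313.8 316.3] 0.66 [0.3439 0.0865 0.05  ]
groove [312.3 316.5] 0.19 [0.3441 0.0875 0.05  ]
pliers 0.97 [254.9, 0.0, 356.9, 438.5]
pliers [0.489  0.0253 0.1671] rel [ 0.0998 -0.0037  0.0009]
ring_centre [0.5692 0.0029 0.1354] rel [ 0.1826  0.0056 -0.0307]
groove [ 0.5686 -0.0003  0.0584] rel [ 0.1832  0.0024 -0.1078]
bar [ 0.5657 -0.0039  0.0478] rel [ 0.1819 -0.002  -0.1184]
pivot rel [0.0975 0.0005 0.012 ]
pred ring [ 0.5693 -0.0032  0.1392] [np.float64(278.96544438594617), np.float64(197.07513858984515)] [np.float64(287.5501550864228), np.float64(213.1547719084825)]
pos [0.3976 0.0667 0.166 ] yaw -0.3842 delta [ 0.0024 -0.0002 -0.004 ] rotz -0.0005 t 17.9 q [-0.02 -0.47  2.18  0.    1.43  1.94] tilt [-0.  0. -1.]
stub top px [np.float64(280.13395507349475), np.float64(201.1776888837906)] [np.float64(288.3898925860496), np.float64(234.93932777762242)]
```

```bash
python3 -m jog '0.02 0 0 0.01 0 0 0;0.02 0 0 0.022 0 0 0;0.02 0 0 0.03 0 0 0;0.02 0 0 0.033 0 0 0;0.02 0 0 0.033 0 0 0;0.02 0 0 0.033 0 0 0' 60
python3 - <<'E'
from h import *
np.set_printoptions(precision=4,suppress=True)
o=ctrl.get_obs(); u=R.from_rotvec(o['tool_rot']).as_matrix()[:,0]; g=o['tool_pos']; v=np.array([-u[1],u[0],0]); print(g)
pr=lambda X:((X-g)@u,(X-g)@v,X[2]-g[2])
r={}
for n in ('top','side'):
    print(n); pT,r[n]=look(n+'9.png',('pliers','ring_centre','groove'),n)
snap('wrist','wrist9.png')
for t in r['top']:
    if t in r['side']: X=tri([r['top'][t],r['side'][t]]); print(t,X,'rel',np.round(pr(X),4))
R0=g+.185*u-[0,0,.027]; print('pred ring',R0,proj(cam('top'),R0),proj(cam('side'),R0))
f=lambda n,y,x,h,w:cv2.resize(cv2.imread(f'pics/{n}9.png')[y:y+h,x:x+w],(400,300),interpolation=cv2.INTER_CUBIC)
cv2.imwrite('pics/m9.png',np.vstack([np.hstack([f('top',180,240,60,80),f('side',200,270,60,80)]),np.hstack([f('wrist',0,0,480,640),f('side',190,260,90,120)])]))
E
```

```text
t: 18.4
tool_pos: [0.3974, 0.0667, 0.1325]
tool_rot: [3.084, -0.6, -0.002]
contact_force: [0.3, -0.2, -3.0]
opening: 0.0228
grip_force: 59.3
[0.3974 0.0667 0.1325]
top
pliers [267.  233.2] 0.94 [0.4987 0.031  0.05  ]
ring_centre [278.  203.2] 0.74 [0.5707 0.005  0.05  ]
groove [282.8 203.8] 0.62 [ 0.5692 -0.0065  0.05  ]
side
pliers [314.4 225.8] 0.7 [ 0.5743 -0.1474  0.05  ]
ring_centre [285.1 227.4] 0.64 [ 0.6385 -0.1087  0.05  ]
groove [286.3 242.2] 0.76 [ 0.5931 -0.0326  0.05  ]
pliers [0.4895 0.0238 0.1328] rel [ 0.1015 -0.0052  0.0003]
ring_centre [0.5666 0.0038 0.1067] rel [ 0.1805  0.0051 -0.0257]
groove [ 0.5714 -0.0052  0.0652] rel [ 0.1883 -0.0014 -0.0672]
pred ring [ 0.5689 -0.0026  0.1053] [np.float64(279.70042544253903), np.float64(199.90809438436625)] [np.float64(288.23915767566444), np.float64(227.1741723668533)]
```

View pics/m9.png

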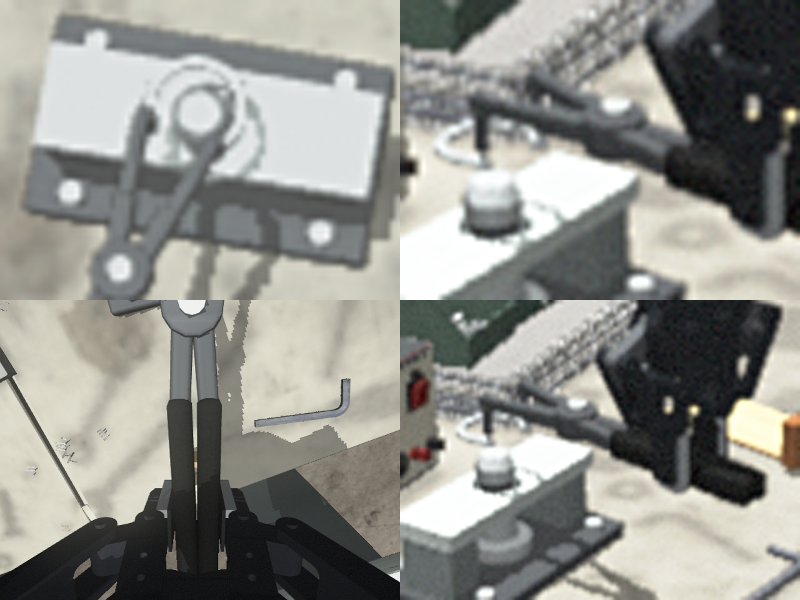

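The composite shows the ring in the top crop around (192,105), i.e. full-image (278.4,201), almost concentric with the stub top at (279.6,202). In the side view it hangs just above the stub. I refine this by fitting circle edges in both views.

```bash
cat > fit.py <<'E'
from h import *
def grad(im):
    g=cv2.GaussianBlur(cv2.cvtColor(im,cv2.COLOR_BGR2GRAY).astype(np.float32),(0,0),0.6)
    return np.hypot(cv2.Sobel(g,cv2.CV_32F,1,0),cv2.Sobel(g,cv2.CV_32F,0,1))
def score(G,pT,c,rads,ang):
    p,T=pT; s=0
    for r,dz in rads:
        X=c+np.c_[r*np.cos(ang),r*np.sin(ang),0*ang+dz]
        q=(X-T[:3,3])@T[:3,:3]; x=p['cx']+p['fx']*q[:,0]/q[:,2]; y=p['cy']+p['fy']*q[:,1]/q[:,2]
        s+=cv2.remap(G,x.astype(np.float32)[None],y.astype(np.float32)[None],cv2.INTER_LINEAR).mean()
    return s
def fit(k,c0,rads,ang,zs,names=('top','side')):
    Gs={n:grad(cv2.imread(f'pics/{n}{k}.png')) for n in names}; P={n:cam(n) for n in names}
    L=[]
    for z in zs:
        for a in np.arange(-.009,.0091,.001):
            for b in np.arange(-.009,.0091,.001):
                c=np.array([c0[0]+a,c0[1]+b,z]); sc=[score(Gs[n],P[n],c,rads,ang) for n in names]; L.append((sum(sc),*c,*sc))
    L=np.array(sorted(L,reverse=True)); print(k,names,'best',L[0].round(4),'top20 mean',L[:20,1:4].mean(0).round(4),'sd',L[:20,1:4].std(0).round(4))
E
python3 - <<'E'
from fit import *
full=np.linspace(0,2*np.pi,90); arc=-.384+np.linspace(-2.1,2.1,90)
for nm in (('top',),('side',),('top','side')):
    fit(9,(.5693,-.0024),[(.010,0)],full,[.086],nm)
    fit(9,(.5689,-.0026),[(.018,.002),(.023,.002)],arc,np.arange(.095,.1121,.001) if len(nm)>1 else [.105,.101],nm)
fit(8,(.5693,-.0032),[(.018,.002),(.023,.002)],arc,np.arange(.129,.1461,.001))
E
```

```text
9 ('top',) best [ 2.245021e+02  5.673000e-01 -1.400000e-03  8.600000e-02  2.245021e+02] top20 mean [ 0.5668 -0.0006  0.086 ] sd [0.0012 0.0014 0.    ]
9 ('top',) best [3.166756e+02 5.599000e-01 5.400000e-03 1.010000e-01 3.166756e+02] top20 mean [0.5686 0.0032 0.103 ] sd [0.0045 0.0022 0.002 ]
9 ('side',) best [ 1.323438e+02  5.673000e-01 -1.400000e-03  8.600000e-02  1.323438e+02] top20 mean [ 0.5673 -0.0026  0.086 ] sd [0.0008 0.002  0.    ]
9 ('side',) best [ 5.251174e+02  5.619000e-01 -6.600000e-03  1.010000e-01  5.251174e+02] top20 mean [ 0.5619 -0.0071  0.101 ] sd [0.0014 0.0018 0.    ]
9 ('top', 'side') best [ 3.568459e+02  5.673000e-01 -1.400000e-03  8.600000e-02  2.245021e+02
  1.323438e+02] top20 mean [ 0.5669 -0.0009  0.086 ] sd [0.0011 0.0015 0.    ]
9 ('top', 'side') best [ 7.988284e+02  5.599000e-01 -6.000000e-04  1.040000e-01  2.933288e+02
  5.054996e+02] top20 mean [ 0.56   -0.0008  0.104 ] sd [0.0003 0.0023 0.0017]
8 ('top', 'side') best [9.693762e+02 5.633000e-01 4.800000e-03 1.410000e-01 3.605657e+02
 6.088105e+02] top20 mean [0.5649 0.0038 0.1408] sd [0.0017 0.0026 0.0012]
```

Run:
```python
from fit import *
arc=-.384+np.linspace(-2.1,2.1,90)
u=np.array([np.cos(-.384),np.sin(-.384)]); v=np.array([-u[1],u[0]])
fit(7,(.6205,-.348),[(.018,.002),(.023,.002)],arc,np.arange(.128,.1461,.001))
fit(7,(.6205,-.348),[(.018,.002),(.023,.002)],arc,[.136,.139,.142],('top',))
print(np.array([.449,-.2787])+.185*u)
```

```text
7 ('top', 'side') best [ 9.309720e+02  6.115000e-01 -3.500000e-01  1.410000e-01  1.842278e+02
  7.467443e+02] top20 mean [ 0.6117 -0.3509  0.1409] sd [0.0004 0.0021 0.0008]
7 ('top',) best [ 3.293451e+02  6.165000e-01 -3.440000e-01  1.390000e-01  3.293451e+02] top20 mean [ 0.6167 -0.3437  0.1389] sd [0.0009 0.0009 0.0024]
[ 0.6205271  -0.34800695]
```

```bash
python3 -m jog '0.02 0.0036 0.0026 0 0 0 0;0.02 0.0036 0.0026 0.006 0 0 0;0.02 0.0036 0.0026 0.012 0 0 0;0.02 0.0036 0.0026 0.018 0 0 0;0.02 0.0036 0.0026 0.022 0 0 0;0.02 0.0036 0.0026 0.026 0 0 0;0.02 0.0036 0.0026 0.028 0 0 0;0.02 0.0036 0.0026 0.028 0 0 0;0.02 0.0036 0.0026 0.028 0 0 0' 60
python3 - <<'E'
from fit import *
print(ctrl.get_obs()['wrist_torque'].round(3))
for n in ('top','side'): look(n+'10.png',('ring_centre','groove','bar'),n)
E
```

```text
t: 19.6
tool_pos: [0.4, 0.063, 0.1049]
tool_rot: [3.084, -0.6, -0.0]
contact_force: [-0.2, 0.3, -2.0]
opening: 0.0232
grip_force: 59.3
[ 0.033  0.145 -0.074]
ring_centre [284.1 202.5] 0.78 [ 0.5723 -0.0096  0.05  ]
groove [281.6 202.6] 0.93 [ 0.5721 -0.0036  0.05  ]
bar [281.9 203.8] 0.58 [ 0.5692 -0.0044  0.05  ]
ring_centre [283.7 239.3] 0.93 [ 0.6068 -0.0445  0.05  ]
groove [286.3 243.9] 0.94 [ 0.5886 -0.0244  0.05  ]
bar [289.6 248.2] 0.67 [ 0.5704 -0.0071  0.05  ]
```

```bash
python3 -m jog '0.02 0 0 0.003 0 0 0;0.02 0 0 0.006 0 0 0;0.02 0 0 0.008 0 0 0;0.02 0 0 0.008 0 0 0' 60; python3 -m jog '0.02 0 0 0.002 0 0 0;0.02 0 0 0.002 0 0 0;0.02 0 0 0.002 0 0 0' 60; python3 -m jog '0.02 0 0 0.001 0 0 0;0.02 0 0 0.001 0 0 0;0.02 0 0 0.001 0 0 0' 60
```

```text
t: 20.33
tool_pos: [0.3994, 0.0629, 0.0961]
tool_rot: [3.084, -0.6, -0.002]
contact_force: [-0.8, 0.5, -2.4]
opening: 0.0231
grip_force: 59.3
t: 20.58
tool_pos: [0.3999, 0.0629, 0.0949]
tool_rot: [3.084, -0.6, -0.0]
contact_force: [-0.4, 0.1, -1.9]
opening: 0.023
grip_force: 59.3
t: 20.83
tool_pos: [0.4001, 0.0629, 0.0941]
tool_rot: [-3.084, 0.6, -0.0]
contact_force: [0.0, 0.4, -3.2]
opening: 0.0229
grip_force: 59.3
```

```bash
T='from h import *;o=ctrl.get_obs();print(o["wrist_torque"].round(3))'; python3 -c "$T"; python3 -m jog '0.02 0 0 0.001 0 0 0;0.02 0 0 0.001 0 0 0;0.02 0 0 0.001 0 0 0' 60;python3 -c "$T"; python3 -m jog '0.02 0 0 0.001 0 0 0;0.02 0 0 0.001 0 0 0;0.02 0 0 0.001 0 0 0' 60;python3 -c "$T"
```

```text
[0.056 0.068 0.011]
t: 21.08
tool_pos: [0.4002, 0.0629, 0.0931]
tool_rot: [-3.084, 0.6, -0.001]
contact_force: [-1.4, -0.7, -1.4]
opening: 0.0229
grip_force: 59.3
[ 0.008 -0.036 -0.031]
t: 21.33
tool_pos: [0.4002, 0.0629, 0.0922]
tool_rot: [-3.084, 0.6, -0.001]
contact_force: [0.2, 0.1, -1.1]
opening: 0.023
grip_force: 59.3
[-0.06  -0.106 -0.001]
```

```bash
cat > tq.py <<'E'
from h import *
L=[]
for i in range(8):
    ctrl.get_image('wrist'); o=ctrl.get_obs(); L.append(np.r_[o['wrist_torque'],o['contact_force'],o['tool_pos'][2]])
print(np.mean(L,0).round(3),np.std(L,0).round(3))
E
python3 tq.py; python3 -m jog '0.02 0 0 -0.003 0 0 0;0.02 0 0 -0.003 0 0 0;0.02 0 0 -0.003 0 0 0' 60 |tail -1; python3 tq.py;python3 -m jog '0.02 0 0 0.002 0 0 0;0.02 0 0 0.002 0 0 0;0.02 0 0 0.002 0 0 0' 60 |tail -1; python3 tq.py
```

```text
[-0.051 -0.179  0.027  0.203  0.257 -0.676  0.092] [0.03  0.044 0.031 0.577 0.358 0.417 0.   ]
grip_force: 59.2
[ 0.036  0.083 -0.023  0.016  0.088 -2.444  0.095] [0.012 0.025 0.027 0.475 0.287 0.4   0.   ]
grip_force: 59.3
[-0.03  -0.1    0.013  0.55   0.036 -1.464  0.093] [0.036 0.031 0.024 0.375 0.578 0.387 0.   ]
```

Run:
```python
from h import *
r={n:look(n+'11.png',('ring_centre','groove','pliers','bar'),n)[1] for n in ('top','side')}
for t in r['top']:
    if t in r['side']: print(t,tri([r['top'][t],r['side'][t]]).round(4))
o=ctrl.get_obs(); print(o['t'],o['opening'],o['grip_force'],np.abs(o['dq']).max())
print(ctrl.finish_job())
```

```text
ring_centre [283.  202.3] 0.94 [ 0.5728 -0.007   0.05  ]
groove [281.5 204.6] 0.73 [ 0.5673 -0.0034  0.05  ]
pliers [270.7 234.4] 0.75 [0.4958 0.0222 0.05  ]
bar [286.8 202.6] 0.73 [ 0.572  -0.0161  0.05  ]
ring_centre [286.1 241.8] 0.92 [ 0.5947 -0.0344  0.05  ]
groove [285.2 243.4] 0.84 [ 0.5923 -0.0258  0.05  ]
pliers [316.9 241.3] 0.75 [ 0.5284 -0.0661  0.05  ]
bar [289.8 250.8] 0.58 [0.5635 0.0046 0.05  ]
ring_centre [ 0.5738 -0.0062  0.0656]
groove [ 0.5709 -0.0014  0.0637]
pliers [0.4893 0.018  0.0941]
bar [ 0.5743 -0.0153  0.0387]
23.5333 0.022672639802833048 59.326291680336 0.0016328170897457663
the job is handed in; nothing more can be done
None
```

The job is handed in, with no verdict returned: the bar lies across both pillars with the stub through its hole, and the squeezed pliers hold the spread ring level at the groove, with about 1 N on the bar.

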